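Line up a splined shaft and slide its hub home

TASK

Close the drive coupling on the demonstrator: swing the lever of the splined shaft until its teeth line up with the slots of the hub, then push the sliding carriage along its rails until the hub sits fully home over the teeth. Let go at the end, and leave the other things on and around the demonstrator where they are.

Things in the scene. Friction and masses are not known exactly. Their poses are not given: they have to be found in the camera images.
- rig: Coupling demonstrator fixed to the bench: grey base plate 250 x 420 x 12 mm (x -105 to 145, y -210 to 210 mm), two rails, a grey bearing block (y 95 to 130 mm, 80 wide, top 117 mm up) and a carriage. Origin on the bench. y runs along the rails from carriage to shaft, z up, x across, roughly away from the robot. Shaft and hub share an axis along y at x = 0, 85 mm above the bench.
- shaft (a joint): Angle of splined shaft and lever, rad, about the demonstrator's y axis: 0 = lever straight up, positive leaning to +x, stops at -1 and +1. Four teeth at 90 degrees, one in line with the lever, 12 mm wide, to 30 mm from the axis, with rounded noses, project from the block towards -y to y = +47 mm. Stays where it is left; about 3 N at the ball moves it.
- lever_ball (a point): Centre of the bare metal ball, 26 mm in diameter, on the end of the lever (12 mm steel rod); 110 mm from the shaft axis, at y = +155 mm in the demonstrator, beyond the bearing block. Its z axis points along the lever, outwards; its y axis is the coupling axis.
- hub (a joint): Angle of the slotted hub, same axis, sign and zero as the shaft; clamped in the carriage, cannot be turned. Dark steel disc, 78 mm in diameter, four slots 17.5 mm wide and 42 mm deep at 90 degrees, open to the shaft and at the rim. Teeth and slots line up when joint shaft = joint hub; within about 0.1 rad they slide in freely, a little more is pulled in by the noses.
- hub_stud (a point): Outer end of the thin steel stud (10 mm in diameter) that stands out of the hub's rim in line with one slot, 70 mm from the axis. Its z axis points along the stud, outwards. Lined up means that the lever leans by the same angle as this stud.
- carriage (a joint): Travel of the carriage along the demonstrator's +y towards the shaft, m: 0 at the open stop, 0.10 at the stop where the hub is fully home (no pressing needed to keep it there). At about 0.063 the hub's face meets the noses of the teeth; it stops there if they are not in line. Moves with about 4 N and stays where it is left.
- push_plate (a point): On the carriage's upright aluminium end plate (75 mm wide, 8 thick, 41 to 133 mm above the bench): mid-width of the outer face, which looks to the demonstrator's -y, away from the shaft; 105 mm above the bench, at x = 0, y = -138.5 mm plus the travel. Push here towards +y. Nothing stands behind it.
- spare_ring_mid (a point): Centre of a loose steel ring, 44 mm in diameter, 14 mm tall, lying on the base plate. Not to be moved.
- hex_nut_mid (a point): Centre of a loose hexagonal dark nut, 34 mm across, 20 mm tall, on the base plate. Not to be moved.
- stand_mid (a point): Middle of a grey printed stand with a white V on top, 80 x 80 mm foot, 155 mm tall, on the bench. Not to be moved.
- pallet_mid (a point): Middle of a grey pallet, 140 x 240 mm, with white printed ribs, 53 mm tall. Not to be moved.
- pendant_mid (a point): Middle of a black robot teach pendant, 160 x 260 mm, 42 mm tall, lying on the bench. Not to be moved.
- mug_mid (a point): Middle of a white mug, 80 mm in diameter, 90 mm tall. Not to be moved.
- driver_grip (a point): Handle of a screwdriver, 200 mm long, lying on the bench. Not to be moved.

How it is judged:
By the outcome, as a careful person would: the job done as asked, in the order asked, and still so for the second after the job is handed in, with the robot touching nothing.
It also fails if it takes over 45 s, if anything falls off the work surface, if the arm or the gripper's body presses on something with over 40 N, if the wrist force passes 120 N, or if a joint passes its speed limit or range.

ROBOT

A 6-joint arm with a two-finger parallel gripper is mounted at the origin on the work surface. World frame = base frame: x ahead of the robot, y to its left, z up, the work surface at z = 0. Lengths are in m, angles in rad, forces in N, time in s.
With the tool pointing down it reaches from about 0.35 to 1 m from the base axis. Payload 7.1 kg.
Tool frame: the origin (TCP) lies between the finger pads; the fingertips stand 22 mm ahead of it and the grasp point (between the pads) lies 3 mm ahead of it; z points along the fingers, y is the line along which they close (so a half turn about z gives the same grasp; the last joint's range is limited). The gripper opens to 85 mm and grips with 20 to 120 N. Pads are 22 mm wide; open, the fingers measure 114 mm over their backs; the gripper's body (76 mm by 85 mm) begins 54 mm behind the grasp point. The pads swing forward as they close: fully open they stand 13 mm farther back than shut.
Start: joints at [1.109, 0.423, 1.63, -0, 1.089, -0.019], TCP at [0.268, 0.565, 0.232] pointing down, gripper open.
Joint ranges: [-3, 3], [-0.9, 2.11], [0.09, 2.58], [-1.31, 4.45], [0.11, 2.69], [-2.54, 2.54]. Speed limits (rad/s): [2.39, 2.39, 3.01, 3.14, 3.14, 3.14].

INTERFACE

Orientations are given as a rotation vector (axis times angle).
In Python, from rig import manip gives the robot as it stands. The module is installed in compiled form; this text tells all that it offers. Calls block until the motion is done:
- manip.move_to(position, orientation): joint-space move of the TCP to a pose.
- manip.servo_line(position, orientation=None, rate=0.15): straight line of the TCP; orientation=None keeps the orientation; rate is the mean speed in m/s.
- manip.set_joints(angles): joint-space move.
- manip.command_gripper(opening, f_grip=None): finger opening in m; f_grip is the grip in N (None keeps the last); returns when the fingers have stopped.
- manip.hold(seconds).
- manip.solve_ik(position, orientation): joint angles nearest the present ones, or None.
- manip.camera(name): name is "scene" or "top" or "wrist"; returns a dict with "image" (384x512x3 uint8, red, green, blue), "fx", "fy", "cx", "cy" (pixels), "cam_to_world" (4x4, takes a point from camera to world coordinates); the wrist camera has in their place "mount" (4x4, takes a point from camera to tool coordinates, whose origin is the TCP and whose axes are the flange's). Camera axes: x right, y down, z forward; pixel columns grow to the right and rows downward; lengths in m; the calibration is good to about 2 mm. The wrist camera is an equidistant fisheye: a pixel r from the principal point sees the ray r / f radians off the axis. A picture is of the moment at which its call begins: read the wrist's pose just before it. There is no depth.
A pose or a line that the arm cannot do raises manip.IKError and nothing moves.
- manip.sign_off(): hands the job in; it is judged then, once.
Readings, each from a call of its own:
- manip.get_time(): time.
- manip.get_joint_positions(): joint angles.
- manip.get_joint_vel(): joint speeds.
- manip.get_tau(): joint torques, N m.
- manip.get_position(): TCP position.
- manip.get_ee_rot(): TCP orientation.
- manip.get_contact_force(): force on the tool from outside, world axes, zero at the start.
- manip.get_torque(): the same for the moment, N m.
- manip.get_width(): finger opening in m.
- manip.get_grip_force(): force on a finger pad.
Only numpy, scipy, OpenCV 4.12 (cv2) and the standard library are available. Lean on these libraries where they do the work, as an engineer would, in place of code of your own. Each camera call takes 0.05 s, during which the arm holds its last target. There are 200 camera calls.

## Working session

There is one attempt and no reset: what is moved stays moved. The work goes in short steps, each a Python script; the robot and the scene stay as the last script left them, time stands still between calls to the robot, and variables do not carry over. Pictures are saved under pics/ and viewed, at most 10 in all, crops included, and the job is handed in when it is done.

```bash
mkdir -p pics && python3 - <<'E'
from rig import manip
import cv2,numpy as np
np.set_printoptions(precision=4,suppress=True)
for n in ["scene","top"]:
    c=manip.camera(n); cv2.imwrite(f"pics/{n}0.png",cv2.resize(c["image"][:,:,::-1],(800,600),interpolation=cv2.INTER_CUBIC)); np.save(f"pics/{n}0.npy",c["image"])
    print(n,c["fx"],c["fy"],c["cx"],c["cy"]);print(c["cam_to_world"])
c=manip.camera("wrist");print(c["fx"],c["cx"],c["cy"],c["mount"])
print(manip.get_time(),manip.get_ee_rot())
E
```

```text
scene 425.42981412387286 425.42981412387286 255.07832282436544 193.3118103315084
[[-0.5252  0.7105 -0.4684  1.1687]
 [ 0.8509  0.4469 -0.2762  0.3729]
 [ 0.0131 -0.5436 -0.8392  1.1837]
 [ 0.      0.      0.      1.    ]]
top 480.51221309179596 480.51221309179596 258.15018490542167 190.39863905616593
[[-0.0065 -0.9824  0.1866  0.2728]
 [-0.9999  0.0045 -0.0109  0.0117]
 [ 0.0099 -0.1867 -0.9824  1.7357]
 [ 0.      0.      0.      1.    ]]
297.3186396354542 254.78019190529483 196.6067137374584 [[-0.0006 -0.9613 -0.2754  0.0702]
 [ 1.     -0.0006 -0.0003  0.0008]
 [ 0.0001 -0.2754  0.9613 -0.1408]
 [ 0.      0.      0.      1.    ]]
0.15 [-0.6898 -3.0647  0.0019]
```

View pics/scene0.png

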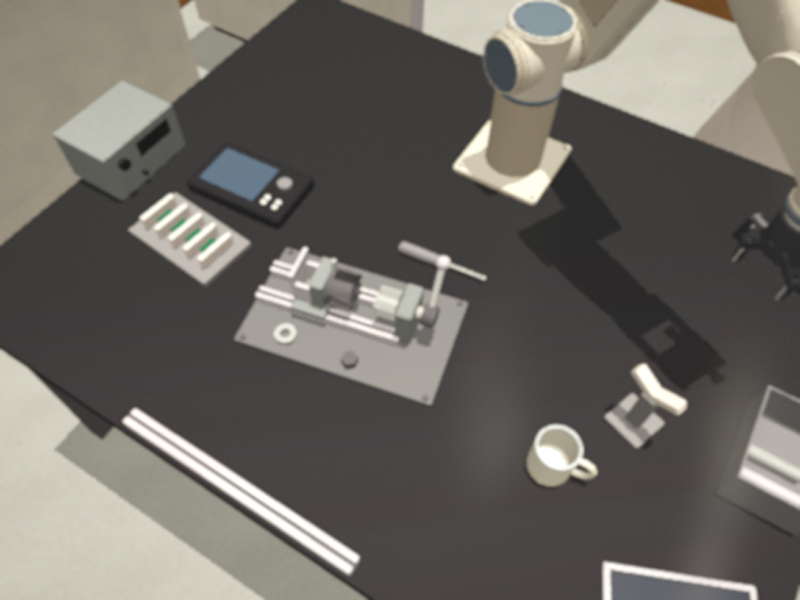

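View pics/top0.png

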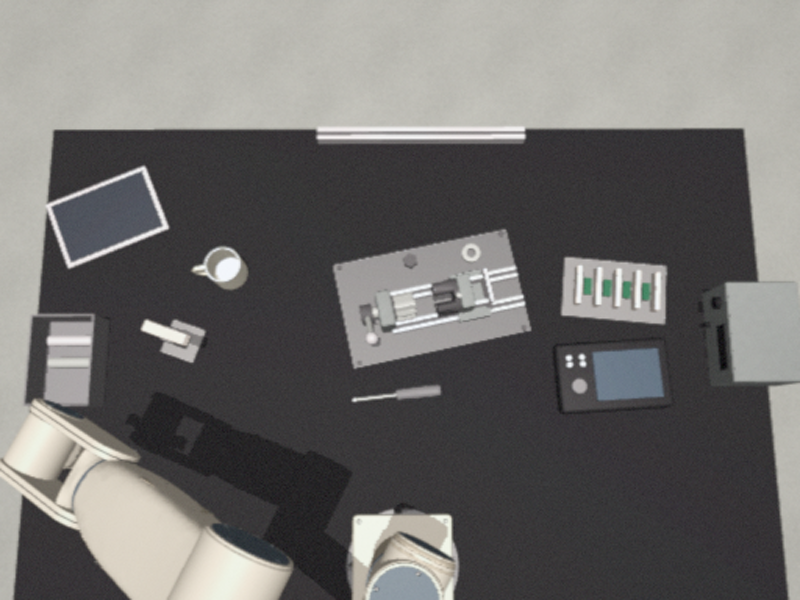

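Scene: the rig sits ahead of the robot (top view corners ≈(335,265),(507,231),(531,331),(354,367)), with the shaft end on the left (+y) and the carriage on the right. The ball is at top (372,339) / scene (443,261), so the lever leans towards the robot. The stud isn't clear in either view, so I need a close look.

```bash
cat > h.py <<'E'
from rig import manip
import cv2,numpy as np,json
from scipy.spatial.transform import Rotation as Ro
np.set_printoptions(precision=4,suppress=True)
def ray_pin(c,u,v):
    T=np.array(c["cam_to_world"]);d=np.array([(u-c["cx"])/c["fx"],(v-c["cy"])/c["fy"],1.])
    return T[:3,3],T[:3,:3]@d/np.linalg.norm(d)
def tcp():
    T=np.eye(4);p=manip.get_position();T[:3,:3]=Ro.from_rotvec(manip.get_ee_rot()).as_matrix();T[:3,3]=p;return T
def ray_w(c,T,u,v):
    M=T@np.array(c["mount"]);x,y=u-c["cx"],v-c["cy"];r=np.hypot(x,y)+1e-9;t=r/c["fx"]
    return M[:3,3],M[:3,:3]@np.array([x/r*np.sin(t),y/r*np.sin(t),np.cos(t)])
def meet(r1,r2):
    (o1,d1),(o2,d2)=r1,r2;s=np.linalg.lstsq(np.c_[d1,-d2],o2-o1,rcond=None)[0]
    a,b=o1+s[0]*d1,o2+s[1]*d2;return (a+b)/2,np.linalg.norm(a-b)
def onz(r,z): return r[0]+r[1]*(z-r[0][2])/r[1][2]
try: P=np.array(json.load(open('rig.json')))
except Exception: P=None
def rigR(): return Ro.from_euler('z',P[2]).as_matrix()
def w(p): return rigR()@np.array(p,float)+[P[0],P[1],0]
def r(p): return rigR().T@(np.array(p)-[P[0],P[1],0])
def rot(yaw=0,tilt=0): # tool down, tool y=rig y, x=-rig x
    return Ro.from_matrix(rigR()@np.array([[-1,0,0],[0,1,0],[0,0,-1.]]).T).as_rotvec()
def look(name):
    T=tcp();c=manip.camera("wrist");np.savez(f"pics/{name}.npz",T=T,**c)
    cv2.imwrite(f"pics/{name}.png",cv2.resize(c["image"][:,:,::-1],(800,600),interpolation=cv2.INTER_CUBIC));return c,T
def load(name): d=np.load(f"pics/{name}.npz");return d,d["T"]
E
python3 - <<'E'
import h;from h import *
c=manip.camera("top");g=cv2.cvtColor(c["image"],cv2.COLOR_RGB2GRAY)
m=cv2.morphologyEx((g>75).astype(np.uint8),cv2.MORPH_OPEN,np.ones((3,3)))
n,l,s,_=cv2.connectedComponentsWithStats(m);k=l[int(345*.64),int(480*.64)] or l[int(250*.64),int(370*.64)]
ct=max(cv2.findContours((l==k).astype(np.uint8),cv2.RETR_EXTERNAL,cv2.CHAIN_APPROX_NONE)[0],key=len)[:,0]
q=np.array([onz(ray_pin(c,u,v),.012)[:2] for u,v in ct],np.float32)*1000
b=cv2.boxPoints(cv2.minAreaRect(q))/1000;print(b)
e=[b[(i+1)%4]-b[i] for i in range(4)];print([np.linalg.norm(x) for x in e])
y=max(e,key=lambda v:(np.linalg.norm(v)>.3)*v[1]);yaw=np.arctan2(-y[0],y[1])
ctr=b.mean(0);R=Ro.from_euler('z',yaw).as_matrix()
o=ctr-(R@[.02,0,0])[:2];P=[float(o[0]),float(o[1]),float(yaw)];json.dump(P,open('rig.json','w'));h.P=np.array(P);print(P)
s=manip.camera("scene")
p,gap=meet(ray_pin(c,372*.64,339*.64),ray_pin(s,443*.64,261*.64));print('ball',p,gap,r(p),np.arctan2(r(p)[0],r(p)[2]-.085))
for i,(x,yy) in enumerate([(.06,-.12),(.06,.06)]):
    manip.move_to(w([x,yy,.34]),rot());look(f"w{i}")
print(manip.get_time())
E
```

```text
[[-0.0719 -0.8487]
 [ 1.0154 -0.8511]
 [ 1.0191  0.8382]
 [-0.0682  0.8406]]
[np.float32(1.087306), np.float32(1.6892921), np.float32(1.0873061), np.float32(1.6892921)]
[0.45357602787505913, -0.0051946356036842245, -0.002200087998062372]
ball [0.4812 0.0616 0.1723] 0.002087405630481248 [0.0275 0.0669 0.1723] 0.30463359096829645
3.7167
```

View pics/w0.png

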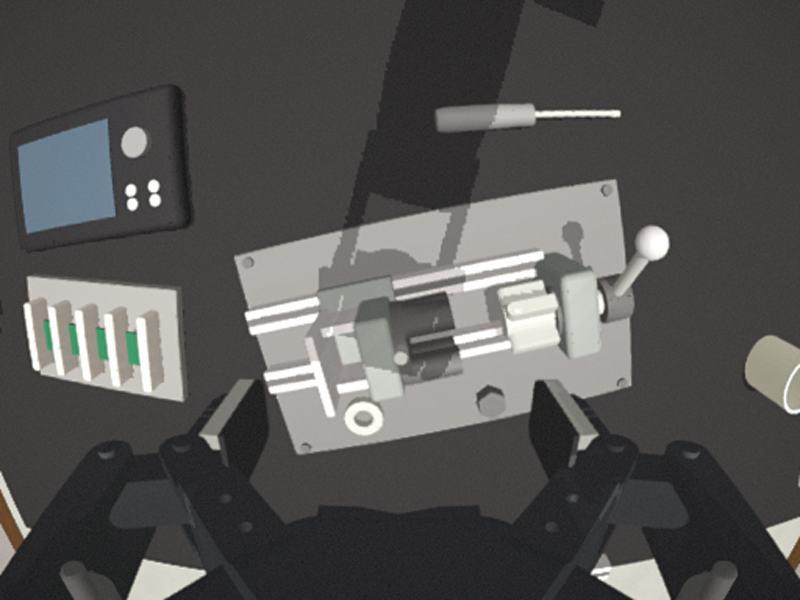

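View pics/w1.png

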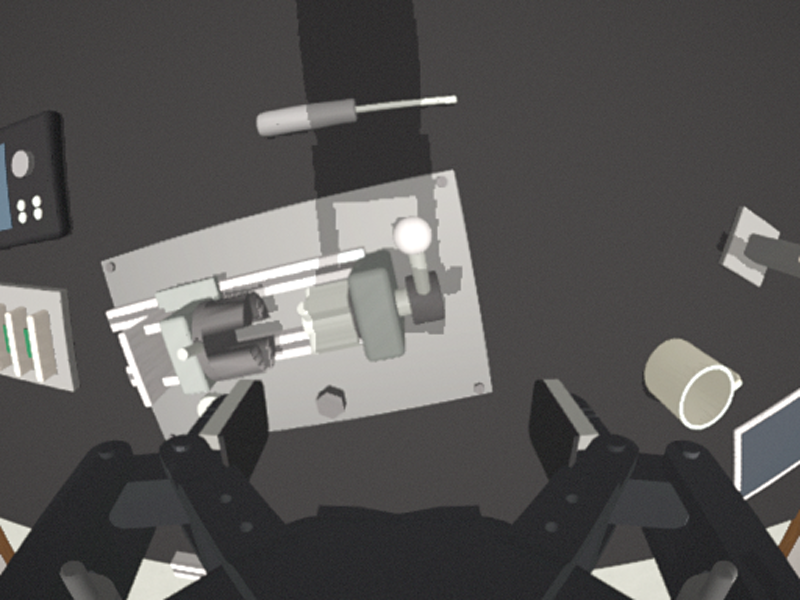

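w0/w1 show the whole rig. The earlier mask caught the table, so I'll use the plate corners instead: w0 (235,256),(616,181),(632,388),(298,454). The ball is at w0 (652,243) / w1 (412,236). The candidate stud tip is the pale dot at w0 (401,358) / w1 (182,354).

```bash
python3 - <<'E'
import h;from h import *
a,b=load("w0"),load("w1");S=.64
model=np.array([[-.105,-.21],[-.105,.21],[.145,.21],[.145,-.21]])
def fit(q):
    mc,qc=model.mean(0),q.mean(0);H=(model-mc).T@(q-qc);yaw=np.arctan2(H[0,1]-H[1,0],H[0,0]+H[1,1])
    R=Ro.from_euler('z',yaw).as_matrix()[:2,:2];t=qc-R@mc;return [*t.tolist(),float(yaw)],np.abs(q-(model@R.T+t)).max()
q=np.array([onz(ray_w(*a,u*S,v*S),.012)[:2] for u,v in [(235,256),(616,181),(632,388),(298,454)]])
t=dict(image=0);c=manip.camera("top")
q2=np.array([onz(ray_pin(c,u*S,v*S),.012)[:2] for u,v in [(531,331),(354,367),(335,265),(507,231)]])
print(fit(q),fit(q2))
P=list(np.mean([fit(q)[0],fit(q2)[0]],0));json.dump(P,open('rig.json','w'));h.P=np.array(P)
def pt(n,u0,u1):
    p,g=meet(ray_w(*a,u0[0]*S,u0[1]*S),ray_w(*b,u1[0]*S,u1[1]*S));p=r(p)
    print(n,p,'gap',g,'rad',np.hypot(p[0],p[2]-.085),'ang',np.arctan2(p[0],p[2]-.085))
pt('ball',(652,243),(412,236));pt('stud',(401,358),(182,354))
for n,k in((*['A'],a),('B',b)):
    im=k[0]["image"]; x,y=(200,150) if n=='A' else (60,150)
    cv2.imwrite(f"pics/crop{n}.png",cv2.resize(im[y:y+130,x:x+150,::-1],(600,520),interpolation=cv2.INTER_CUBIC))
cv2.imwrite("pics/cropAB.png",cv2.resize(np.hstack([a[0]["image"][155:275,190:320],b[0]["image"][155:275,65:195]])[:,:,::-1],(800,369),interpolation=cv2.INTER_CUBIC))
E
```

```text
([0.5813244684978852, -0.07172116551617215, 0.20250170192545683], np.float64(0.0027737750834258557)) ([0.5797600592483123, -0.07853700413669493, 0.19548154420923883], np.float64(0.0026502798603766364))
ball [-0.0681  0.1561  0.1723] gap 0.0001602825540095529 rad 0.11075632533184995 ang -0.6627103060389936
stud [-0.0126 -0.0451  0.1541] gap 5.230000060168258e-05 rad 0.07027112105283716 ang -0.17977063631206622
```

View pics/cropAB.png

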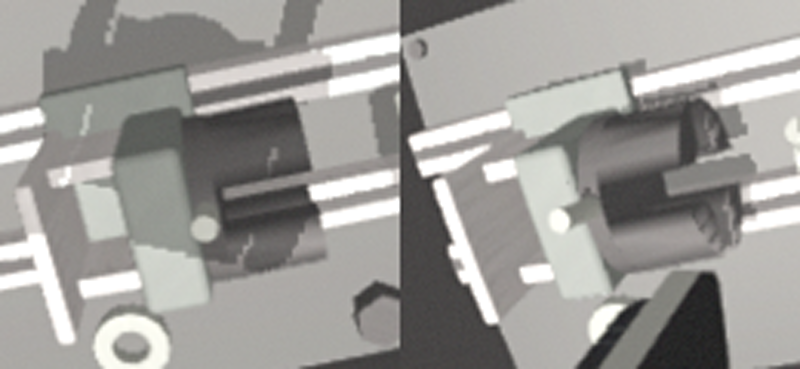

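The candidate passes the checks: stud radius is 70.3 mm (expected 70), ball radius 110.8 mm (expected 110) and ball y is 156 mm (expected 155). The crops confirm it is the stud tip. The hub is at ≈ -0.18 and the lever at ≈ -0.66. Next I'll grasp the ball, closing along the axis, and swing it.

```bash
python3 - <<'E'
from h import *
L=.1107;A0,A1=-.663,-.18
B=lambda a,up=0:w([L*np.sin(a),.1555,.085+L*np.cos(a)+.003+up])
manip.move_to(B(A0,.10),rot());manip.servo_line(B(A0),rate=.1)
print(manip.get_contact_force());manip.command_gripper(.02,30);print('w',manip.get_width(),manip.get_contact_force())
for a in np.linspace(A0,A1,7)[1:]:
    manip.servo_line(B(a),rate=.08)
print(manip.get_contact_force(),manip.get_width(),r(manip.get_position()))
manip.command_gripper(.085);manip.servo_line(B(A1,.10),rate=.15)
manip.move_to(w([.06,-.03,.34]),rot());look("w2");manip.move_to(w([.06,.06,.34]),rot());look("w3");print(manip.get_time())
E
```

```text
[0.5392 0.4122 0.1432]
w 0.021652994923877955 [-1.8433 -1.1465  5.0836]
[-2.209   0.323   9.9865] 0.020397154305721924 [-0.0183  0.1557  0.1983]
10.325
```

View pics/w2.png

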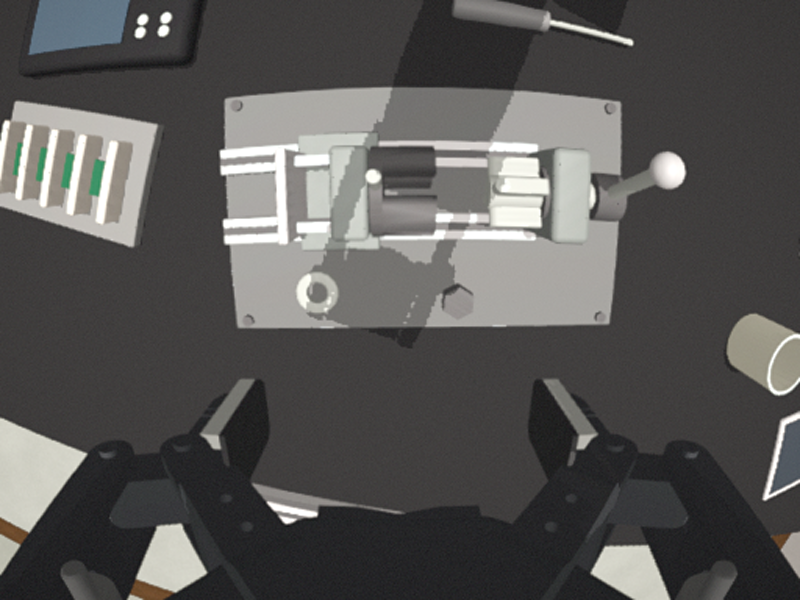

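View pics/w3.png

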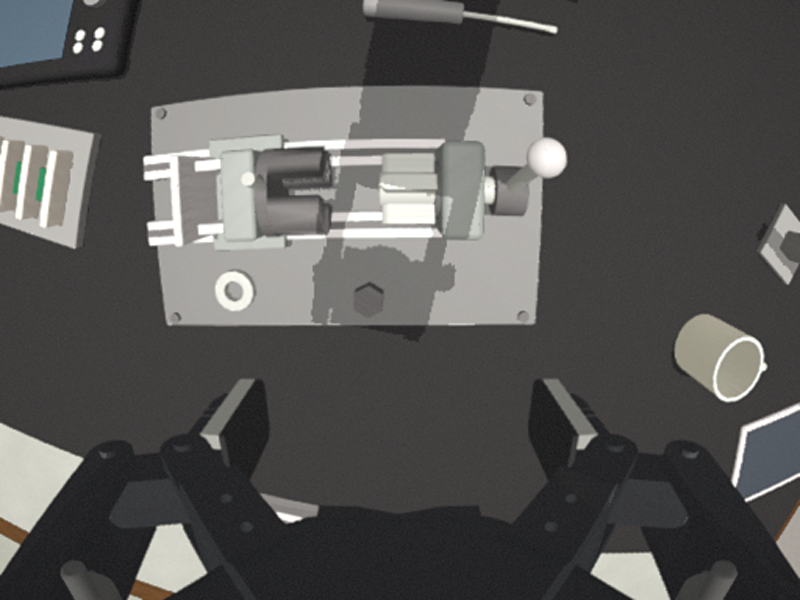

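The tool now squares with the rig. In w2 the ball is at (667,170) and the stud tip at (373,177). In w3 they are at (547,158) and (248,180). The plate corners in w2 are (225,98),(621,102),(609,324),(238,328).

```bash
python3 - <<'E'
from h import *
a,b=load("w2"),load("w3");S=.64
for n,u0,u1 in [('ball',(667,170),(547,158)),('stud',(373,177),(248,180))]:
    p,g=meet(ray_w(*a,u0[0]*S,u0[1]*S),ray_w(*b,u1[0]*S,u1[1]*S));p=r(p)
    print(n,p,'gap',g,'rad',np.hypot(p[0],p[2]-.085),'ang',np.arctan2(p[0],p[2]-.085))
print([r(onz(ray_w(*a,u*S,v*S),.012))[:2] for u,v in [(225,98),(621,102),(609,324),(238,328)]])
print('plate top edge y',[r(onz(ray_w(*a,u*S,v*S),.133))[:2] for u,v in [(275,148),(275,243),(289,148),(289,243)]])
R=Ro.from_rotvec(rot())
for s in(1,-1): print(s,manip.solve_ik(w([0,-.2,.115]),(R*Ro.from_euler('z',s*np.pi/2)).as_rotvec()))
E
```

```text
ball [-0.026   0.158   0.1898] gap 0.00027835757582851586 rad 0.10799629188009113 ang -0.24329504620068532
stud [-0.0113 -0.0453  0.1527] gap 0.00013466240219842953 rad 0.06863791473025614 ang -0.16481564988434827
[array([-0.1024, -0.2067]), array([-0.1051,  0.2107]), array([0.1429, 0.2124]), array([ 0.1465, -0.2048])]
plate top edge y [array([-0.0358, -0.1202]), array([ 0.037 , -0.1225]), array([-0.0352, -0.1093]), array([ 0.0373, -0.1113])]
1 [-0.4299  0.6337  1.5754 -0.      0.9325 -0.6288]
-1 [-0.4299  0.6337  1.5754 -0.      0.9325  2.5127]
```

The lever is at -0.243 against the stud at -0.165. The ball slipped because the pads gripped above its centre (width was 20 mm, not 26). I'll regrip lower, turn the rest of the way and check.

```bash
python3 - <<'E'
from h import *
L=.109;A0,A1=-.243,-.165
B=lambda a,up=0:w([L*np.sin(a),.157,.085+L*np.cos(a)-.004+up])
manip.move_to(B(A0,.08),rot());manip.servo_line(B(A0),rate=.1)
manip.command_gripper(.02,30);print('w',manip.get_width(),manip.get_contact_force())
for a in np.linspace(A0,A1,3)[1:]: manip.servo_line(B(a),rate=.06)
print(manip.get_contact_force(),manip.get_width(),r(manip.get_position()))
manip.command_gripper(.085);manip.servo_line(B(A1,.10),rate=.15)
manip.move_to(w([.06,.06,.34]),rot());c,T=look("w5");manip.move_to(w([.06,-.03,.34]),rot());c2,T2=look("w4");print(manip.get_time())
cv2.imwrite("pics/c45.png",cv2.resize(np.hstack([c2["image"][60:180,200:460],c["image"][60:180,120:380]])[:,:,::-1],(1040//1,240)) if 0 else cv2.resize(np.vstack([c2["image"][60:180,200:460],c["image"][60:180,120:380]])[:,:,::-1],(650,600),interpolation=cv2.INTER_CUBIC))
E
```

```text
w 0.023693808791536135 [-1.1314 -5.4835  3.9836]
[-1.2517 -5.8442  3.8479] 0.023709729799297388 [-0.0181  0.156   0.1889]
15.6083
```

View pics/c45.png

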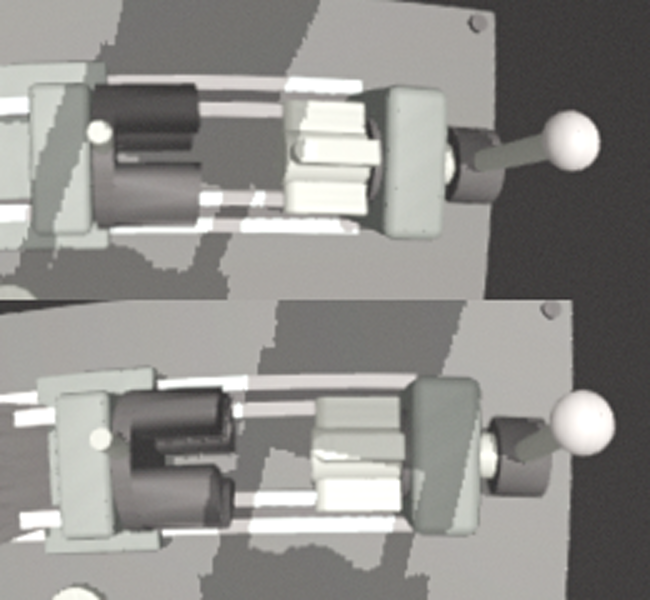

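In the crops the ball sits at full-frame w4 (428.4,116) / w5 (353.2,109.2) and the stud at w4 (239.6,112.8) / w5 (160,115.2). The upper tooth looks in line with the slot. I'll check the angle, then push with the fingers closed.

```bash
python3 - <<'E'
from h import *
a,b=load("w4"),load("w5");A=[]
for n,u0,u1 in [('ball',(428.4,116),(353.2,109.2)),('stud',(239.6,112.8),(160,115.2))]:
    p,g=meet(ray_w(*a,*u0),ray_w(*b,*u1));p=r(p);A.append(np.arctan2(p[0],p[2]-.085))
    print(n,p,'gap',g,'rad',np.hypot(p[0],p[2]-.085),'ang',A[-1])
if abs(A[0]-A[1])>.06: raise SystemExit
R=(Ro.from_rotvec(rot())*Ro.from_euler('z',np.pi/2)).as_rotvec()
manip.command_gripper(0,60)
manip.move_to(w([0,-.18,.22]),R);manip.servo_line(w([0,-.18,.118]),rate=.15)
ey=rigR()[:,1]
f0=manip.get_contact_force()@ey;print('f0',f0)
y=-.145;manip.servo_line(w([0,y,.118]),rate=.1)
while y<-.040:
    y+=.004 if y<-.06 else .002
    manip.servo_line(w([0,y,.118]),rate=.05)
    f=(manip.get_contact_force()@ey)-f0;print(round(y,3),round(r(manip.get_position())[1],4),round(f,1))
    if abs(f)>16: break
print(manip.get_time())
E
```

```text
ball [-0.018   0.1578  0.1928] gap 0.0003278202750914782 rad 0.10928312562346644 ang -0.16588001010338546
stud [-0.012  -0.0454  0.1533] gap 0.0004908930689557647 rad 0.06939264207195664 ang -0.17435162556727737
f0 -0.1297428645995059
-0.141 -0.141 1.1
-0.137 -0.1369 0.7
-0.133 -0.1328 0.5
-0.129 -0.1288 -0.9
-0.125 -0.1247 0.2
-0.121 -0.1206 0.2
-0.117 -0.1166 0.2
-0.113 -0.1126 -0.4
-0.109 -0.1087 0.3
-0.105 -0.1046 -0.3
-0.101 -0.1007 0.5
-0.097 -0.0966 0.7
-0.093 -0.0927 -0.1
-0.089 -0.0887 0.2
-0.085 -0.0847 0.1
-0.081 -0.0807 0.6
-0.077 -0.0767 0.3
-0.073 -0.0727 0.4
-0.069 -0.0687 0.9
-0.065 -0.0646 1.1
-0.061 -0.0606 0.6
-0.057 -0.0567 -0.2
-0.055 -0.0549 -1.4
-0.053 -0.0529 -1.9
-0.051 -0.0508 -1.0
-0.049 -0.0487 -0.6
-0.047 -0.0484 -10.7
-0.045 -0.0484 -18.6
25.9167
```

It met a hard stop at y ≈ -48.4 mm plus the 11 mm half pad, so the plate face is at ≈ -37.5 mm (expected -38.5). Back off and verify.

```bash
python3 - <<'E'
from h import *
R=(Ro.from_rotvec(rot())*Ro.from_euler('z',np.pi/2)).as_rotvec()
manip.servo_line(w([0,-.12,.118]),rate=.15);manip.servo_line(w([0,-.12,.25]),rate=.2)
manip.move_to(w([.06,-.03,.34]),rot());look("w6");print(manip.get_time(),manip.get_contact_force())
E
```

```text
28.6917 [ 0.2297 -0.749  -0.1557]
```

View pics/w6.png

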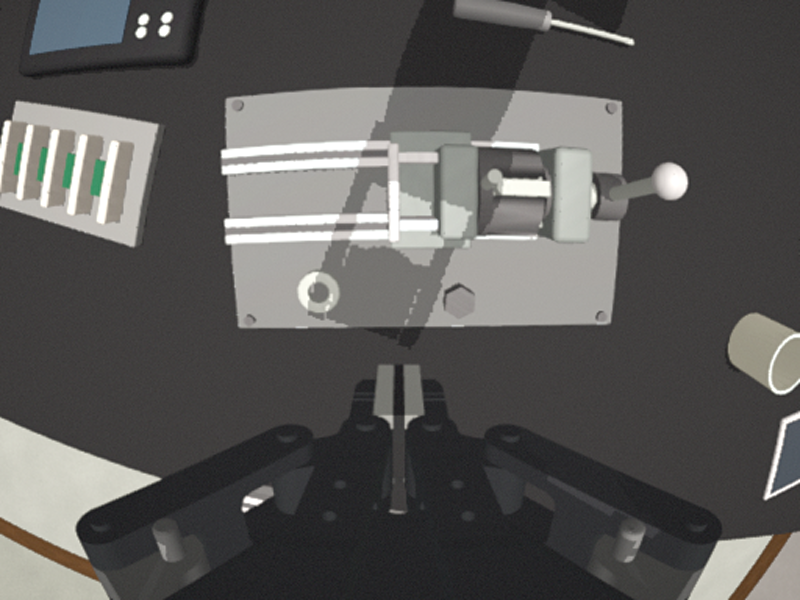

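w6 shows the hub fully over the teeth, with a tooth in the slot under the stud (495,180) and the end plate at (393,190). The ring (318,292) and nut (459,300) have not moved, and the robot is clear of everything. Handing in.

```bash
python3 -c "
from rig import manip
print(manip.sign_off())"
```

```text
the job is handed in; nothing more can be done
None
```

The coupling is closed and handed in at about 29 s: I turned the lever to match the hub (within about 0.01 rad), then pushed the carriage to a hard stop at its home position. The robot has let go and is clear, and the ring and nut are where they were.

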